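# Shorten a telescoping lamp stem by one hole

### The job

Shorten the telescoping lamp stem clamped on the board by one hole: press the orange sprung catch down, slide the inner tube into the sleeve, and let the catch pop up fully in the very next hole without running past it. Be gentle with the stem (never more than about 25 N on it), then let go; leave the loose things on the board where they are.

Things in the scene. Friction and masses are not known exactly. Their poses are not given: they have to be found in the camera images.
- sleeve: Clamped, immovable outer tube of the lamp stem: square aluminium, 44 x 44 mm, lying level on a brown board 420 x 240 x 18 mm; its top face is 94 mm above the table. Origin: on the table, straight under the hole the catch starts in. x points along the tube, the way the inner tube goes in (from white globe to dark foot disc); it runs from x = -70 to +240 mm. z is up.
- first_hole (a point): Centre of the first hole, on the sleeve's top face; axes as the sleeve's. The top wall is 4 mm thick, with a 14 mm wide slot joining three holes, each 22 mm long and 28 mm wide. The next hole is 58 to 92 mm further along +x (it differs between stems and is not measured: feel or look for it), the last one 45 mm beyond that.
- stem (a joint): How far the brass inner tube (34 mm, white globe on its outer end) has slid into the sleeve along the sleeve's x, in m: about 0 at the start, at most 0.128. It drags with about 2 N, some 2 N more when the catch rubs under the wall. Caught in a hole it has 2 mm play either way.
- catch (a joint): How far the sprung catch is pressed, in m: 0 up, 0.008 at its hard stop; spring 6 N at 0, 10 N at the stop. Its red flange (18 x 24 mm) sits in the hole; pressed 3.5 mm or more it is below the wall and the tube can slide. Let up between holes it rides under the wall at 0.0035 and springs up to 0 in the next hole it meets, unless held down.
- thumb_pad (a point): Top of the catch's orange thumb pad, over its post; moves with tube and catch; 108 mm above the table when up. The flat pad is 24 mm wide and reaches from 20 mm behind to 16 mm ahead of this point along the sleeve's x; there an upright lip (6 mm thick, 24 wide, 14 high above the pad) lets a finger push towards +x.
- finial: Bystander: brass finial, 32 mm wide, 50 mm high, standing on the board. Origin under its centre.
- collar: Bystander: steel ring 42 mm across, 14 mm high, lying on the board. Origin under its centre.
- driver: Bystander: screwdriver with a red handle lying on the board beside the sleeve, along it, 200 mm long. Origin under its middle.

How it is judged:
On the way, in this order (a step that is already met when the one before it is completed fails the run):
1. the catch is pressed down clear of the wall while still in the first hole (value of joint catch above 0.003 m and value of joint stem below 0.006 m).
2. the tube has slid off the first hole, with the catch under the wall (value of joint stem above 0.01 m and value of joint catch above 0.0025 m).
At the end, for the whole second after the job is handed in: The catch stands fully up (within 1.5 mm) in the next hole, 58 to 92 mm along the sleeve (2 mm play plus 2 mm either way: tube slid in by 54 to 96 mm), and the tube is at rest (value of joint stem between 0.054 and 0.096 m and value of joint catch below 0.0015 m and velocity of joint stem between -0.005 and 0.005 m/s); the robot touches nothing.
It fails at once if more than 25 N between the robot and the lamp stem, its sleeve or its catch (contact force between any of the fingers, the arm and sleeve above 25 N).
It fails at once if the tube runs past the next hole (slid in by more than 98 mm) (value of joint stem above 0.098 m).
It fails at once if a loose thing on the board (finial, ring, screwdriver) is moved by more than 30 mm (distance of any of finial, collar, driver from where it was at the start of the episode above 0.03 m).
It also fails if it takes over 38 s, if anything falls off the work surface, if the arm or the gripper's body presses on something with over 40 N, if the wrist force passes 120 N, or if a joint passes its speed limit or range.

### The arm

A 6-joint arm with a two-finger parallel gripper is mounted at the origin on the work surface. World frame = base frame: x ahead of the robot, y to its left, z up, the work surface at z = 0. Lengths are in m, angles in rad, forces in N, time in s.
With the tool pointing down it reaches from about 0.3 to 0.775 m from the base axis. Payload 14.6 kg.
Tool frame: the origin (TCP) lies midway between the tips of the shut fingers; the grasp point (between the pads) lies 19 mm behind it; z points along the fingers, y is the direction in which the jaws open and shut (so a half turn about z gives the same grasp; the last joint's range is limited). The gripper opens to 94 mm and grips with 3 to 60 N. Pads are 16 mm wide; open, the fingers measure 119 mm over their backs; the gripper's body (75 mm by 177 mm) begins 78 mm behind the grasp point.
Start: joints at [-0.067, 0.3, 1.521, -0, 1.321, -0.067], TCP at [0.55, -0, 0.205] pointing down, gripper open.
Joint ranges: [-3.03, 3.03], [-0.79, 2.21], [0.23, 2.52], [-1.04, 4.18], [0, 3.07], [-2.55, 2.55]. Speed limits (rad/s): [2.22, 2.22, 2.57, 3.14, 3.14, 3.14].

### API

Orientations are given as [roll, pitch, yaw] about the fixed x, y, z axes, in that order (R = Rz(yaw) Ry(pitch) Rx(roll)).
In Python, from station import readout, imaging, job gives the robot as it stands.
- The arm moves only by the tool arm_command, never from a script. Its argument "increments" is a list of rows, each an object with "gripper": the opening, from 0 (shut) to 1 (fully open); "slide": the shift along the world's x, y, z in m, a list of three; "yaw": the turn about the world's z in rad. A call has 1 to 8 rows; each row is the pose to reach, as a shift and turn from the pose commanded when the call began; what a row does not reach only later rows make up. A row lasts 1/8 s, in which the tool goes at most 62.5 mm and 10.7 degrees, less where a joint would pass 70% of its speed; a pose out of reach is approached as far as the arm can. A call with a gripper value outside its range is refused whole. The fingers move at their own pace and stop on an object; "grip_force" is the grip in N (left out, the last holds). Time passes only in rows, so rows that repeat a pose let the fingers close. It gives the time, the measured TCP pose, the force and the opening at its end, in the units of the state.
- readout.get_obs(): the state, without advancing time (a new reading comes with each control period).
- imaging.camera(name): name is "scene" or "side" or "wrist"; returns a dict with "color" (420x560x3 uint8, red, green, blue), "mtx" (3x3 intrinsics, pixels), "rvec" (rotation vector, rad) and "tvec" (3), from world to camera coordinates, as OpenCV has them. Camera axes: x right, y down, z forward; pixel columns grow to the right and rows downward; lengths in m; the calibration is good to about 2 mm. A picture is of the moment at which its call begins. There is no depth.
- job.hand_in(): hands the job in, once; it reports no verdict.
The state is a dict: "time_s": time; "qpos": joint angles; "joint_vel": joint speeds; "tau": joint torques, N m; "ee_pos": TCP position; "eef_rot": TCP orientation; "force": force on the tool from outside, world axes, zero at the start; "moment": the same for the moment, N m; "grip_width": finger opening in m.
Only numpy, scipy, OpenCV 4.12 (cv2) and the standard library are available. Lean on these libraries where they do the work, as an engineer would, in place of code of your own. Each camera call takes 0.05 s, during which the arm holds its last target. There are 200 camera calls.

## Working session

There is one attempt and no reset: what is moved stays moved. The work goes in short steps, Python scripts to look and compute and a tool call to move; the robot and the scene stay as the last step left them, time stands still between calls to the robot, and variables do not carry over. Pictures are saved under pics/ and viewed, about 8 in all and at most 12, crops included, and the job is handed in when it is done.

Besides the shell and the picture viewer there is one more tool, called after "Emit:" in YAML: its name, and indented under it one key for each argument. arm_command: Moves the arm, as the interface text tells. Its arguments: {"type":"object","properties":{"increments":{"type":"array","items":{"type":"object","properties":{"gripper":{"type":"number"},"slide":{"type":"array","items":{"type":"number"}},"yaw":{"type":"number"}}}},"grip_force":{"type":"number"}},"required":["increments"]}

```bash
mkdir -p pics
cat > h.py <<'E'
import numpy as np, cv2
from station import readout, imaging, job
def cam(n):
    c=imaging.camera(n); c['R']=cv2.Rodrigues(np.array(c['rvec'],float))[0]; return c
def ray(c,uv,z):
    d=c['R'].T@np.linalg.inv(c['mtx'])@np.array([uv[0],uv[1],1.]); o=-c['R'].T@np.ravel(c['tvec'])
    return o+d*(z-o[2])/d[2]
def proj(c,p): return cv2.projectPoints(np.array(p,float).reshape(-1,1,3),np.array(c['rvec'],float),np.array(c['tvec'],float),np.array(c['mtx']),None)[0].reshape(-1,2)
def save(c,f): cv2.imwrite('pics/'+f,cv2.cvtColor(c['color'],cv2.COLOR_RGB2BGR))
E
python3 - <<'E'
from h import *
a=cam('scene');b=cam('side')
cv2.imwrite('pics/a.png',cv2.cvtColor(a['color'],cv2.COLOR_RGB2BGR));save(b,'b.png')
print(readout.get_obs())
for c in(a,b):print(-c['R'].T@np.ravel(c['tvec']),c['R'][2])
E
```

```text
{'time_s': 0.1, 'qpos': array([-6.66232207e-02,  3.00398078e-01,  1.52148812e+00,  1.76603950e-06,
        1.32067617e+00, -6.66029251e-02]), 'joint_vel': array([-0.00177496, -0.00069852, -0.00153657, -0.00035456,  0.00092882,
        0.00122194]), 'tau': array([ 1.84928511e-03, -5.32644153e+01, -3.53284299e+01,  7.10431044e-02,
        2.34944851e-02, -7.30603051e-05]), 'ee_pos': array([ 5.49783572e-01, -8.00161574e-07,  2.04965702e-01]), 'eef_rot': array([-3.14062520e+00, -6.62450748e-05,  1.57077556e+00]), 'force': array([-0.15051196, -0.49829353, -0.71221246]), 'moment': array([-0.01241671,  0.00428632, -0.00389249]), 'grip_width': 0.09386956366635692}
[ 0.92280308 -0.30022421  0.72940764] [-0.47372306  0.43110512 -0.76794195]
[0.22906986 0.37298452 0.57068082] [ 0.49548352 -0.46971674 -0.73065879]
```

View pics/a.png

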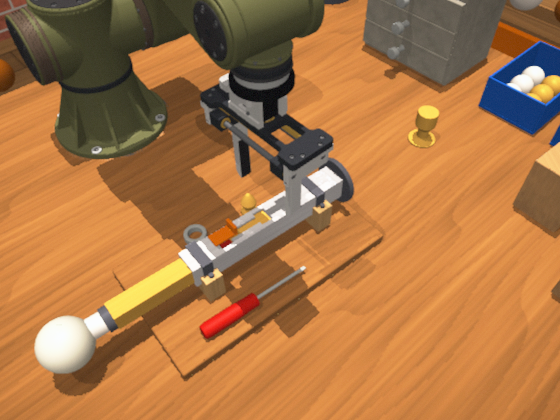

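View pics/b.png

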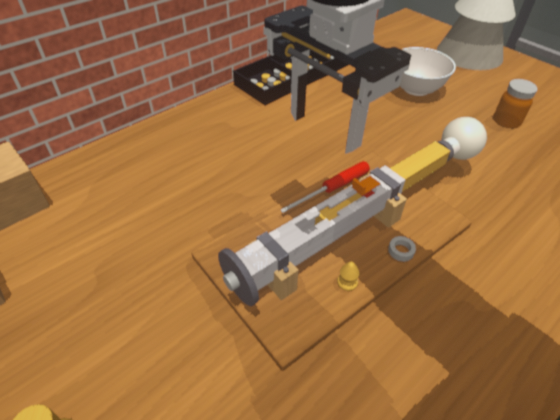

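```bash
cat > m.py <<'E'
from h import *
A=cv2.cvtColor
r={n:cam(n) for n in('scene','side')}
for n,c in r.items():
    h=A(c['color'],cv2.COLOR_RGB2HSV)
    # white globe
    w=cv2.inRange(h,(0,0,150),(179,70,255)); k,l,s,ce=cv2.connectedComponentsWithStats(w)
    print(n,'white',[(s[i].tolist(),ce[i].round(1).tolist()) for i in range(1,k) if s[i,4]>300])
    o=cv2.inRange(h,(5,215,120),(14,255,255)); k,l,s,ce=cv2.connectedComponentsWithStats(o)
    print(n,'orange',[(s[i].tolist(),ce[i].round(1).tolist()) for i in range(1,k) if s[i,4]>60])
a,b=r['scene']['color'],r['side']['color']
pa=cv2.resize(a[160:300,160:360],None,fx=4,fy=4,interpolation=2); pb=cv2.resize(b[150:300,220:420],None,fx=4,fy=4,interpolation=2)
for n,p in(('ca.png',pa),('cb.png',pb)): cv2.imwrite('pics/'+n,A(p,cv2.COLOR_RGB2BGR))
E
python3 m.py
```

```text
scene white [([507, 66, 38, 28, 604], [527.4, 78.9]), ([307, 166, 36, 26, 486], [324.7, 178.7]), ([233, 191, 53, 36, 390], [258.5, 209.2]), ([196, 208, 90, 53, 860], [236.5, 236.8]), ([35, 312, 73, 61, 2855], [67.1, 340.9])]
scene orange [([491, 22, 49, 36, 936], [511.7, 40.1]), ([0, 59, 8, 19, 99], [2.8, 67.6]), ([209, 219, 28, 27, 354], [223.5, 233.4])]
side white [([455, 0, 60, 23, 1156], [486.8, 9.8]), ([403, 47, 54, 33, 1317], [429.2, 63.6]), ([444, 117, 43, 37, 1235], [465.6, 135.1]), ([268, 174, 123, 79, 1929], [319.3, 219.0]), ([235, 239, 42, 37, 818], [255.7, 256.8])]
side orange [([353, 177, 18, 17, 71], [359.7, 186.0])]
```

View pics/ca.png

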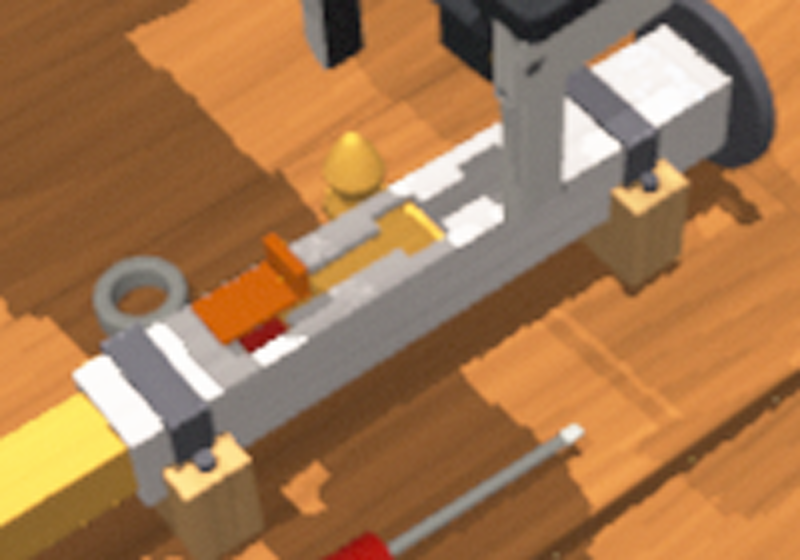

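View pics/cb.png

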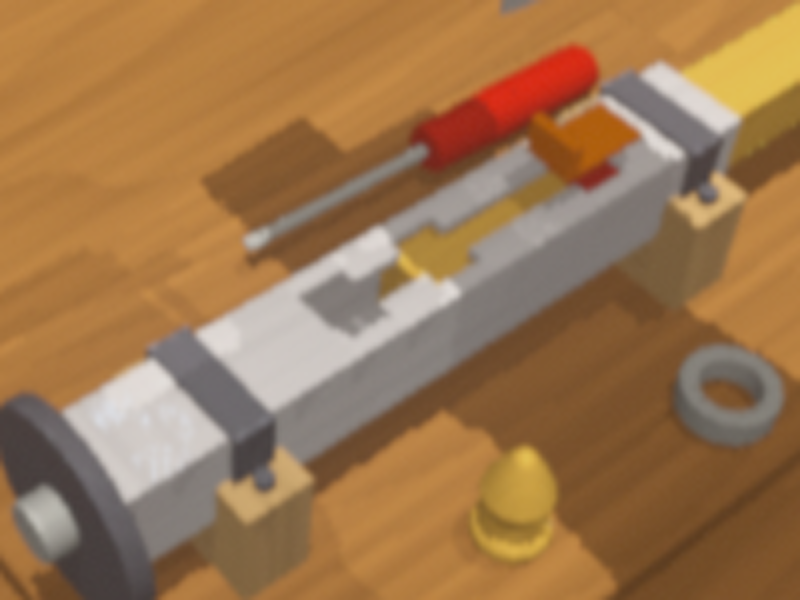

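```bash
cat > m2.py <<'E'
from h import *
S=cam('scene');D=cam('side')
s=lambda x,y,z=.094: ray(S,(160+(x-1.5)/4,160+(y-1.5)/4),z)
d=lambda x,y,z=.094: ray(D,(220+(x-1.5)/4,150+(y-1.5)/4),z)
P=np.round
n1,n2,f1,f2=s(78,375),s(140,440),s(667,27),s(728,85)
print('scene',P(1e3*np.array([n1,n2,f1,f2]),1), np.linalg.norm(n1-n2),np.linalg.norm(n1-f1),np.linalg.norm(n2-f2))
m1,m2,g1,g2=d(655,65),d(738,120),d(68,410),d(130,500)
print('side',P(1e3*np.array([m1,m2,g1,g2]),1), np.linalg.norm(m1-m2),np.linalg.norm(m1-g1))
st=(n1+n2+m1+m2)/4; en=(f1+f2)/2
u=(en-(n1+n2)/2);u/=np.linalg.norm(u);v=np.array([-u[1],u[0],0]);h=st+.07*u
ud=(g1+g2)/2-(m1+m2)/2;print('yaws',np.arctan2(u[1],u[0]),np.arctan2(ud[1],ud[0]),'start mids',(n1+n2)/2,(m1+m2)/2,'hole1',h)
f=lambda p:P(1e3*np.array([(p-h)@u,(p-h)@v]),1)
for n,p in dict(padS_rr=s(218,342,.108),padS_rl=s(193,295,.108),lipS_fr_top=s(305,270,.122),padS_fr=s(300,298,.108),padD_rr=d(640,135,.108),padD_rl=d(600,108,.108),lipD_l=d(535,150,.108),
 h2a=d(398,240),h2b=d(440,225),h2c=d(430,290),h2d=d(475,262),h3a=d(305,300),h3b=d(345,272),h3c=d(355,335),h3d=d(385,312),h2S=s(392,192)).items(): print(n,f(p))
E
python3 m2.py
```

```text
scene [[ 476.5 -125.3   94. ]
 [ 517.8 -125.1   94. ]
 [ 496.6  182.1   94. ]
 [ 540.4  176.2   94. ]] 0.04126746129522213 0.30809112553996304 0.3021694330601437
side [[ 518.6 -122.9   94. ]
 [ 474.6 -122.    94. ]
 [ 537.3  173.3   94. ]
 [ 494.2  180.8   94. ]] 0.043982896216071043 0.29687338065331276
yaws 1.5007483869135665 1.5070243011982758 start mids [ 0.49715998 -0.12518607  0.094     ] [ 0.49662262 -0.12248248  0.094     ] hole1 [ 0.50179064 -0.05400594  0.094     ]
padS_rr [-25.4 -10.1]
padS_rl [-20.7  15.5]
lipS_fr_top [ 15.9 -11.6]
padS_fr [ 11.7 -12.1]
padD_rr [-18.2  13. ]
padD_rl [-16.9  -7.4]
lipD_l [20.8 -5.7]
h2a [ 85.2 -11.1]
h2b [67.2 -7.3]
h2c [92.4 15.1]
h2d [69.6 14.9]
h3a [132.3  -9. ]
h3b [111.8 -10.7]
h3c [128.5  14.8]
h3d [112.7  13.1]
h2S [79.2 19.8]
```

Emit:
arm_command:
  increments:
    - {"gripper": 0, "slide": [-0.024, -0.026, 0], "yaw": -0.034}
    - {"gripper": 0, "slide": [-0.048, -0.053, 0], "yaw": -0.068}
    - {"gripper": 0, "slide": [-0.048, -0.053, -0.02], "yaw": -0.068}
    - {"gripper": 0, "slide": [-0.048, -0.053, -0.04], "yaw": -0.068}
    - {"gripper": 0, "slide": [-0.048, -0.053, -0.06], "yaw": -0.068}
    - {"gripper": 0, "slide": [-0.048, -0.053, -0.075], "yaw": -0.068}
    - {"gripper": 0, "slide": [-0.048, -0.053, -0.075], "yaw": -0.068}
    - {"gripper": 0, "slide": [-0.048, -0.053, -0.075], "yaw": -0.068}
  grip_force: 20

```text
time_s: 1.3
ee_pos: [0.5023, -0.053, 0.1311]
eef_rot: [3.141, 0.0, 1.503]
force: [-0.1, 0.2, 0.8]
grip_width: 0.0173
```

Run:
```python
from h import *
a=cam('scene')['color'][160:300,160:360];b=cam('side')['color'][120:260,260:460]
p=np.hstack([cv2.resize(x,(400,280),interpolation=2) for x in(a,b)])
p=np.hstack([cv2.resize(x[40:130 ,20:120] if i==0 else x[10:100,50:150],(400,360),interpolation=2) for i,x in enumerate((a,b))])
cv2.imwrite('pics/n.png',p[...,::-1]); o=readout.get_obs(); print(o['ee_pos'],o['eef_rot'],o['force'],o['grip_width'])
```

```text
[ 0.50234537 -0.053042    0.13118451] [3.14039448e+00 1.47967671e-04 1.50287262e+00] [ 0.36039659 -0.06608356 -0.58089293] 0.00948184601143306
```

View pics/n.png

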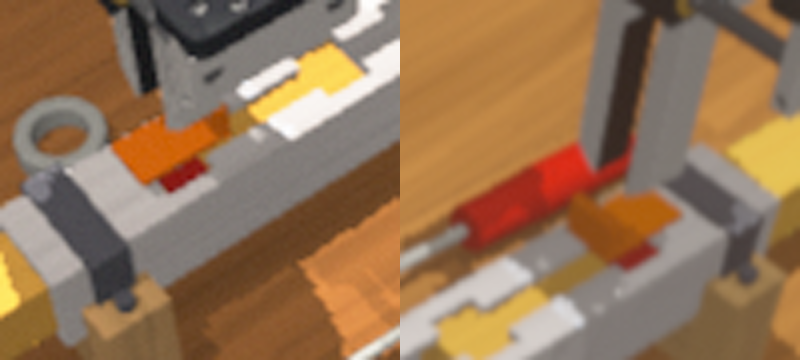

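Emit:
arm_command:
  increments:
    - {"gripper": 0, "slide": [0, 0, -0.006], "yaw": 0}
    - {"gripper": 0, "slide": [0, 0, -0.012], "yaw": 0}
    - {"gripper": 0, "slide": [0, 0, -0.017], "yaw": 0}
    - {"gripper": 0, "slide": [0, 0, -0.019], "yaw": 0}
    - {"gripper": 0, "slide": [0, 0, -0.019], "yaw": 0}

```text
time_s: 2.02
ee_pos: [0.502, -0.053, 0.1113]
eef_rot: [-3.141, -0.0, 1.503]
force: [0.6, -1.0, -0.6]
grip_width: 0.0003
```

Emit:
arm_command:
  increments:
    - {"gripper": 0, "slide": [0, 0, -0.001], "yaw": 0}
    - {"gripper": 0, "slide": [0, 0, -0.002], "yaw": 0}
    - {"gripper": 0, "slide": [0, 0, -0.003], "yaw": 0}
    - {"gripper": 0, "slide": [0, 0, -0.003], "yaw": 0}

```text
time_s: 2.52
ee_pos: [0.502, -0.053, 0.1084]
eef_rot: [-3.142, 0.0, 1.503]
force: [-0.1, -0.4, 0.1]
grip_width: 0.0004
```

Emit:
arm_command:
  increments:
    - {"gripper": 0, "slide": [0, 0, -0.001], "yaw": 0}
    - {"gripper": 0, "slide": [0, 0, -0.002], "yaw": 0}
    - {"gripper": 0, "slide": [0, 0, -0.003], "yaw": 0}
    - {"gripper": 0, "slide": [0, 0, -0.003], "yaw": 0}

```text
time_s: 3.02
ee_pos: [0.5021, -0.053, 0.1059]
eef_rot: [3.141, 0.0, 1.503]
force: [-2.8, 0.5, 7.4]
grip_width: 0.0004
```

Emit:
arm_command:
  increments:
    - {"gripper": 0, "slide": [0, 0, -0.001], "yaw": 0}
    - {"gripper": 0, "slide": [0, 0, -0.002], "yaw": 0}
    - {"gripper": 0, "slide": [0, 0, -0.003], "yaw": 0}
    - {"gripper": 0, "slide": [0, 0, -0.003], "yaw": 0}

```text
time_s: 3.52
ee_pos: [0.5021, -0.053, 0.103]
eef_rot: [3.141, 0.0, 1.503]
force: [-2.0, 0.9, 7.0]
grip_width: 0.0005
```

Emit:
arm_command:
  increments:
    - {"gripper": 0, "slide": [0, 0.0015, -0.0005], "yaw": 0}
    - {"gripper": 0, "slide": [0.0002, 0.003, -0.0005], "yaw": 0}
    - {"gripper": 0, "slide": [0.0003, 0.0045, -0.0005], "yaw": 0}
    - {"gripper": 0, "slide": [0.0004, 0.006, -0.0005], "yaw": 0}
    - {"gripper": 0, "slide": [0.0005, 0.0075, -0.0005], "yaw": 0}
    - {"gripper": 0, "slide": [0.0006, 0.009, -0.0005], "yaw": 0}
    - {"gripper": 0, "slide": [0.0007, 0.0105, -0.0005], "yaw": 0}
    - {"gripper": 0, "slide": [0.0008, 0.012, -0.0005], "yaw": 0}

```text
time_s: 4.53
ee_pos: [0.5029, -0.0413, 0.1026]
eef_rot: [3.141, 0.001, 1.503]
force: [-3.9, -2.2, 8.3]
grip_width: 0.0005
```

Emit:
arm_command:
  increments:
    - {"gripper": 0, "slide": [0, 0.0015, 0], "yaw": 0}
    - {"gripper": 0, "slide": [0.0002, 0.003, 0], "yaw": 0}
    - {"gripper": 0, "slide": [0.0003, 0.0045, 0], "yaw": 0}
    - {"gripper": 0, "slide": [0.0004, 0.006, 0], "yaw": 0}
    - {"gripper": 0, "slide": [0.0005, 0.0075, 0], "yaw": 0}
    - {"gripper": 0, "slide": [0.0006, 0.009, 0], "yaw": 0}

```text
time_s: 5.28
ee_pos: [0.5035, -0.0323, 0.1026]
eef_rot: [3.141, 0.001, 1.503]
force: [-3.8, -2.1, 8.4]
grip_width: 0.0006
```

Run:
```python
from h import *
S=cam('scene');D=cam('side')
p=np.hstack([cv2.resize(x,(400,360),interpolation=2) for x in(S['color'][195:285,180:280],D['color'][130:220,310:410])])
cv2.imwrite('pics/n2.png',p[...,::-1]); o=readout.get_obs(); print(o['time_s'],o['ee_pos'],o['force'])
```

```text
5.375 [ 0.50350805 -0.03211888  0.10259204] [-3.28518894 -0.6694499   8.59591878]
```

View pics/n2.png

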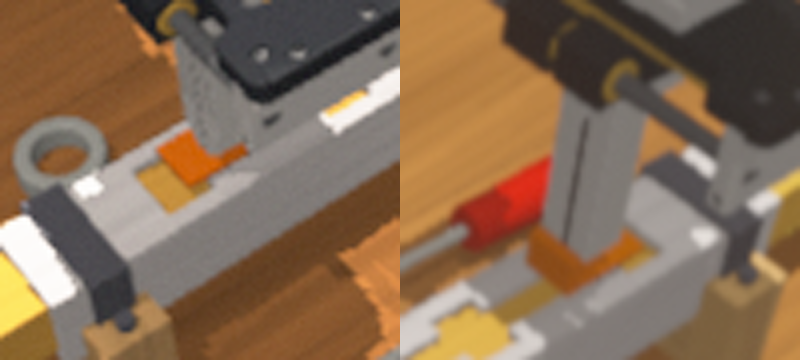

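Emit:
arm_command:
  increments:
    - {"gripper": 0, "slide": [0.0002, 0.0025, 0], "yaw": 0}
    - {"gripper": 0, "slide": [0.0003, 0.005, 0], "yaw": 0}
    - {"gripper": 0, "slide": [0.0005, 0.0075, 0], "yaw": 0}
    - {"gripper": 0, "slide": [0.0007, 0.01, 0], "yaw": 0}
    - {"gripper": 0, "slide": [0.0008, 0.0125, 0], "yaw": 0}
    - {"gripper": 0, "slide": [0.001, 0.015, 0], "yaw": 0}
    - {"gripper": 0, "slide": [0.0012, 0.0175, 0], "yaw": 0}
    - {"gripper": 0, "slide": [0.0013, 0.02, 0], "yaw": 0}

```text
time_s: 6.38
ee_pos: [0.5048, -0.0122, 0.1026]
eef_rot: [3.141, 0.001, 1.503]
force: [-3.6, -2.7, 8.4]
grip_width: 0.0005
```

Emit:
arm_command:
  increments:
    - {"gripper": 0, "slide": [0, 0, 0], "yaw": 0}
    - {"gripper": 0, "slide": [0, 0, 0.002], "yaw": 0}
    - {"gripper": 0, "slide": [0, 0, 0.004], "yaw": 0}
    - {"gripper": 0, "slide": [0, 0, 0.007], "yaw": 0}
    - {"gripper": 0, "slide": [0, 0, 0.0095], "yaw": 0}
    - {"gripper": 0, "slide": [0, 0, 0.0095], "yaw": 0}

```text
time_s: 7.12
ee_pos: [0.5048, -0.012, 0.1116]
eef_rot: [3.141, -0.0, 1.503]
force: [-0.1, 0.7, -0.2]
grip_width: 0.0004
```

Emit:
arm_command:
  increments:
    - {"gripper": 0, "slide": [0.0001, 0.0015, 0], "yaw": 0}
    - {"gripper": 0, "slide": [0.0002, 0.003, 0], "yaw": 0}
    - {"gripper": 0, "slide": [0.0003, 0.0045, 0], "yaw": 0}
    - {"gripper": 0, "slide": [0.0004, 0.006, 0], "yaw": 0}
    - {"gripper": 0, "slide": [0.0005, 0.0075, 0], "yaw": 0}
    - {"gripper": 0, "slide": [0.0006, 0.009, 0], "yaw": 0}
    - {"gripper": 0, "slide": [0.0007, 0.0105, 0], "yaw": 0}
    - {"gripper": 0, "slide": [0.0008, 0.012, 0], "yaw": 0}

```text
time_s: 8.12
ee_pos: [0.5054, -0.0007, 0.1113]
eef_rot: [-3.141, 0.001, 1.503]
force: [-0.2, -6.2, -0.1]
grip_width: 0.0003
```

Run:
```python
from h import *
S=cam('scene');D=cam('side')
p=np.hstack([cv2.resize(x,(400,360),interpolation=2) for x in(S['color'][180:270,190:290],D['color'][150:240,290:390])])
cv2.imwrite('pics/n3.png',p[...,::-1]); o=readout.get_obs(); print(o['time_s'],o['ee_pos'],o['force'])
```

```text
8.225 [ 0.50540521 -0.00056251  0.11132094] [-0.70502461 -5.49308333 -0.22168067]
```

View pics/n3.png

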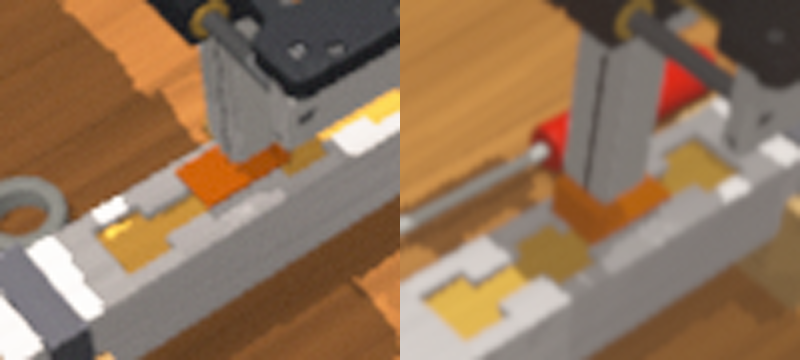

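Emit:
arm_command:
  increments:
    - {"gripper": 0, "slide": [0.0001, 0.0015, 0], "yaw": 0}
    - {"gripper": 0, "slide": [0.0002, 0.003, 0], "yaw": 0}
    - {"gripper": 0, "slide": [0.0003, 0.0045, 0], "yaw": 0}
    - {"gripper": 0, "slide": [0.0004, 0.006, 0], "yaw": 0}
    - {"gripper": 0, "slide": [0.0005, 0.0075, 0], "yaw": 0}
    - {"gripper": 0, "slide": [0.0006, 0.009, 0], "yaw": 0}
    - {"gripper": 0, "slide": [0.0007, 0.0105, 0], "yaw": 0}
    - {"gripper": 0, "slide": [0.0008, 0.012, 0], "yaw": 0}

```text
time_s: 9.22
ee_pos: [0.5062, 0.0113, 0.1113]
eef_rot: [-3.141, 0.001, 1.503]
force: [-0.9, -5.6, -0.0]
grip_width: 0.0004
```

Emit:
arm_command:
  increments:
    - {"gripper": 0, "slide": [0.0001, 0.001, 0], "yaw": 0}
    - {"gripper": 0, "slide": [0.0001, 0.002, 0], "yaw": 0}
    - {"gripper": 0, "slide": [0.0002, 0.003, 0], "yaw": 0}
    - {"gripper": 0, "slide": [0.0003, 0.004, 0], "yaw": 0}

```text
time_s: 9.72
ee_pos: [0.5065, 0.0153, 0.1113]
eef_rot: [-3.141, 0.001, 1.503]
force: [-1.2, -6.9, -0.7]
grip_width: 0.0006
```

Emit:
arm_command:
  increments:
    - {"gripper": 0, "slide": [0.0001, 0.001, 0], "yaw": 0}
    - {"gripper": 0, "slide": [0.0001, 0.002, 0], "yaw": 0}
    - {"gripper": 0, "slide": [0.0002, 0.003, 0], "yaw": 0}
    - {"gripper": 0, "slide": [0.0003, 0.004, 0], "yaw": 0}

```text
time_s: 10.22
ee_pos: [0.5067, 0.0193, 0.1113]
eef_rot: [-3.141, 0.001, 1.503]
force: [-0.0, -7.6, 0.6]
grip_width: 0.0006
```

Emit:
arm_command:
  increments:
    - {"gripper": 0, "slide": [0.0001, 0.001, 0], "yaw": 0}
    - {"gripper": 0, "slide": [0.0001, 0.002, 0], "yaw": 0}
    - {"gripper": 0, "slide": [0.0002, 0.003, 0], "yaw": 0}
    - {"gripper": 0, "slide": [0.0003, 0.004, 0], "yaw": 0}

```text
time_s: 10.72
ee_pos: [0.507, 0.0234, 0.1114]
eef_rot: [-3.141, 0.001, 1.503]
force: [-1.4, -6.9, 0.8]
grip_width: 0.0002
```

Emit:
arm_command:
  increments:
    - {"gripper": 0, "slide": [0.0001, 0.001, 0], "yaw": 0}
    - {"gripper": 0, "slide": [0.0001, 0.002, 0], "yaw": 0}
    - {"gripper": 0, "slide": [0.0002, 0.003, 0], "yaw": 0}

```text
time_s: 11.1
ee_pos: [0.5074, 0.0267, 0.1116]
eef_rot: [-3.142, 0.001, 1.503]
force: [-0.5, -2.6, -0.3]
grip_width: 0.0003
```

Emit:
arm_command:
  increments:
    - {"gripper": 0, "slide": [0.0001, 0.001, 0], "yaw": 0}
    - {"gripper": 0, "slide": [0.0001, 0.0015, 0], "yaw": 0}
    - {"gripper": 0, "slide": [0.0001, 0.0015, 0], "yaw": 0}

```text
time_s: 11.48
ee_pos: [0.5076, 0.0286, 0.1115]
eef_rot: [3.141, -0.0, 1.503]
force: [-0.6, -1.5, 0.9]
grip_width: 0.0004
```

Emit:
arm_command:
  increments:
    - {"gripper": 0, "slide": [0, -0.002, 0], "yaw": 0}
    - {"gripper": 0, "slide": [-0.0003, -0.005, 0], "yaw": 0}
    - {"gripper": 0, "slide": [-0.0003, -0.005, 0.01], "yaw": 0}
    - {"gripper": 0, "slide": [-0.0003, -0.005, 0.03], "yaw": 0}
    - {"gripper": 0, "slide": [-0.0003, -0.005, 0.07], "yaw": 0}
    - {"gripper": 0, "slide": [-0.0003, -0.005, 0.1], "yaw": 0}
    - {"gripper": 0, "slide": [-0.05, -0.005, 0.12], "yaw": 0}
    - {"gripper": 0, "slide": [-0.05, -0.005, 0.12], "yaw": 0}

```text
time_s: 12.48
ee_pos: [0.4565, 0.0236, 0.2339]
eef_rot: [3.138, -0.0, 1.503]
force: [0.9, -0.4, 1.0]
grip_width: 0.0007
```

Run:
```python
from h import *
S=cam('scene');D=cam('side')
p=np.hstack([cv2.resize(x,(400,360),interpolation=2) for x in(S['color'][170:260,200:300],D['color'][165:255,280:380])])
cv2.imwrite('pics/n4.png',p[...,::-1]); o=readout.get_obs(); print(o['time_s'],o['ee_pos'],o['force'])
```

```text
12.575 [0.45773768 0.02351754 0.23211549] [-0.54729753 -0.18912033 -1.10855343]
```

View pics/n4.png

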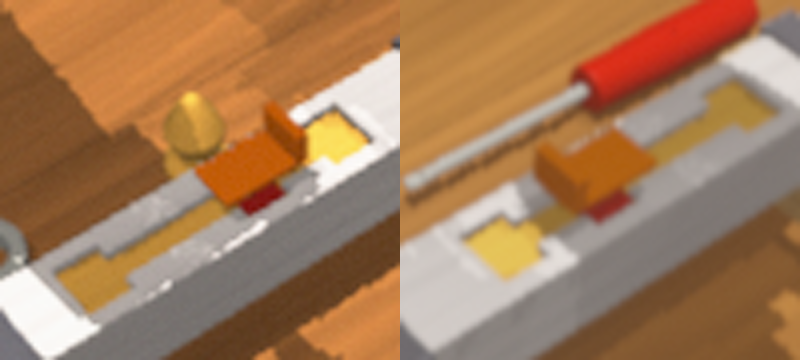

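```bash
python3 -c "
from station import job; print(job.hand_in())"
```

```text
the job is handed in; nothing more can be done
None
```

The stem is shortened by one hole and the job is handed in. No verdict is reported, so success rests on my own checks.

**What I did:** With the fingers shut, I pressed the pad down about 5 mm and slid the tube off the first hole. I then lifted clear so the catch rode under the wall, and pushed on the lip in small steps until the catch popped up. After that I backed off and raised the arm away.

**Last checks:**
- **Position:** the stem is at about 74 mm from the finger position. My image estimate for the next hole was about 77 mm.
- **Catch:** the push force dropped from about 7 N to 2 N when it popped up. The last picture shows the red flange up in the second hole, with the first and third holes empty.
- **Force:** the highest wrist reading after any move call was about 10 N, against the 25 N limit.
- **Loose things:** the arm never came near the finial, ring or screwdriver. They look undisturbed in the pictures, but I did not measure their positions.
- **Finish:** the arm was clear of the stem at 12.6 s. No check failed.

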